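# Cull the short glass piece, then hold the bundle clamp open at its mark

## Robot

A 7-joint arm with a two-finger parallel gripper is mounted at the origin on the work surface; the furniture and walls round the work are solid. World frame = base frame: x ahead of the robot, y to its left, z up, the work surface at z = 0. Lengths are in m, angles in rad, forces in N, time in s.
With the tool pointing down it reaches from about 0.4 to 0.85 m from the base axis. Payload 4.5 kg.
Tool frame: the origin (TCP) lies at the very end of the fingers, on their centre line; the grasp point (between the pads) lies 19 mm behind it (manip.pinch_z is the distance from the TCP to the grasp point, in m); z points along the fingers, y is the line along which they close (so a half turn about z gives the same grasp; the last joint's range is limited). The gripper opens to 85 mm and grips with 20 to 120 N. Pads are 22 mm wide; open, the fingers measure 114 mm over their backs; the gripper's body (76 mm by 85 mm) begins 54 mm behind the grasp point. The pads swing forward as they close: fully open they stand 13 mm farther back than shut.
Start: joints at [1.311, 0.689, -0.195, 1.565, 0.157, 0.902, -0.215], TCP at [0.181, -0.598, 0.231] pointing down, gripper open.
Joint ranges: [-3.01, 3.01], [-0.46, 2.08], [-1.47, 1.51], [0.13, 2.56], [-1, 4.14], [0.04, 2.09], [-2.66, 2.66]. Speed limits (rad/s): [2.57, 2.57, 3.14, 3.14, 3.14, 3.14, 3.14].

## Interface

Orientations are given as a rotation vector (axis times angle).
In Python, from rig import sensors, get_image, manip, models gives the robot as it stands.
- The arm moves only by the tool jog_arm, never from a script. Its argument "deltas" is one flat list of numbers, 7 for each row, row after row: the gripper's target within -1 to 1 (shut at 1, half-way at 0, fully open at -1), then the shift along the tool's x, y, z in mm, then the turn, a rotation vector about the tool's x, y, z in degrees. A call has 1 to 8 rows; each row shifts and turns the commanded pose from where the row before left it, along the tool's axes as they then stand; what a row does not reach is not made up. A row lasts 1/12 s, in which the tool goes at most 41.7 mm and 7.16 degrees, less where a joint would pass 70% of its speed; a pose out of reach is approached as far as the arm can. A call with a gripper value outside its range is refused whole. The fingers move at their own pace and stop on an object; "grip_force" is the grip in N (left out, the last holds). Time passes only in rows, so rows that do not move let the fingers close. It gives the time, the measured TCP pose, the force, the opening and the grip force at its end, in the units of the state.
- sensors.read_state(): the state, without advancing time (a new reading comes with each control period).
- get_image(name): name is "scene" or "side" or "wrist"; returns a dict with "img" (384x512x3 uint8, red, green, blue), "fx", "fy", "cx", "cy" (pixels), "k1" (the pictures are not rectified: a ray, as slopes to the right and down, at radius r is drawn at 1 + k1 r^2 times it, then the intrinsics apply), "R" (3x3) and "t" (3): a world point X has camera coordinates R X + t. Camera axes: x right, y down, z forward; pixel columns grow to the right and rows downward; lengths in m; the calibration is good to about 2 mm. A picture is of the moment at which its call begins. There is no depth.
- manip.job_done(): hands the job in; it is judged then, once.
Trained networks look in a picture, given as the dict that the camera call returned (one of the last four; its "shot" number tells which), for a name from the list of things; names that differ only in an ending like _2 or _b are one class to them, and where a whole thing is asked for, a point or a joint stands for the part that bears it (a point fixed in the world has none). Each returns a list of dicts, best first, with "score" (0 to 1); they miss things now and then, are a little off and sometimes report something else, mostly with a low value. They report only what shows in the picture. A call takes as long as a camera call. They do not tell look-alikes from the thing itself.
- models.look_for(picture, name): "xyz" ([x, y, z] in m, in the coordinates of the camera as it stood for that picture, good to about 4 mm: the middle of the surface that is visible of it).
- models.outline_of(picture, name): "mask" (384x512 bool, what is visible of it).
- models.mark_of(picture, name): "xyz" ([x, y, z] in m, in the coordinates of the camera as it stood for that picture, good to about 4 mm: a listed point, or the origin of a listed thing).
The state is a dict: "time": time; "joint_pos": joint angles; "joint_velocities": joint speeds; "joint_torque": joint torques, N m; "eef_pos": TCP position; "tcp_rot": TCP orientation; "ft_force": force on the tool from outside, world axes, zero at the start; "ft_torque": the same for the moment, N m; "finger_gap": finger opening in m; "gripper_force": force on a finger pad.
Only numpy, scipy, OpenCV 4.12 (cv2) and the standard library are available. Lean on these libraries where they do the work, as an engineer would, in place of code of your own. Each camera call takes 0.05 s, during which the arm holds its last target. There are 200 camera calls.

## Task

I am about to clamp a bundle of equal glass tubes: take the one short piece out of the wooden cradle and lay it flat in the steel reject tray without dropping it, and let go of it. Then pull the clamp's spring-loaded jaw out by its upright handle until its pointer lines up with the brass-finned marker, and finish while still holding the handle there, because the jaw springs shut if you let go. Leave the full-length tubes, the marker and everything else where they are.

Things in the scene. Friction and masses are not known exactly. Their poses are not given: they have to be found in the camera images.
- cradle: fixed wooden cradle: two notched combs, each 180 mm long in its x and 8 mm thick, standing at its y = -34 and +34 mm, open between them down to the bench. Origin: centre of its underside, on the bench. It has four lanes along its y axis, at x = -60, -20, +20 and +60 mm; pieces lie in the lanes with their undersides 30 mm above the bench; the teeth between lanes reach 42 mm above it.
- short_mid (a point): centre (half-way up and along) of the short piece: a glass rod only 105 mm long and 11 mm thick, weight about 22 g, lying along a lane of the cradle; its length is this frame's y axis, z up. Its middle lies up to 12 mm from the cradle's middle along the lane. Which lane differs from run to run.
- short_piece: the short piece itself; origin at the centre of its underside, y along its length.
- tray: fixed open steel reject tray, 90 mm (its x) by 134 mm (its y) outside, 22 mm high, walls and floor 3 mm. Origin: centre of its underside, on the bench. It stands nearer the robot than the clamp and the cradle; clamp and cradle change sides.
- clamp: fixed bundle clamp: aluminium base 100 mm wide and 12 mm thick (x from -128 to +142 mm, y from -35 to +65 mm), with a grey fixed jaw and a spring housing on its +x half and a low front plate at its -x end, up to 50 mm high. Origin: on the bench 12 mm behind (in +x of) the handle's rest place. The moving jaw pulls out along the clamp's -x axis (towards the robot).
- jaw: the moving jaw with its handle, pointer and pull rod; a grey block 28 mm long, 60 mm wide, top 48 mm above the bench, which slides along the clamp's x axis only. A spring draws it back against the fixed jaw: 3 N at rest, 60 N/m more as it is pulled, about 7.5 N at 75 mm; travel 0 to 90 mm. Let go, it springs home. Origin: on the bench under the handle.
- handle (a point): on the axis of the jaw's handle, an upright round steel post of 18 mm diameter on top of the jaw, clear from 53 to 106 mm above the bench; this point is 85 mm above the bench. Its axes are the clamp's: pull to -x.
- pointer (a point): tip of the jaw's pointer, a dark tab 4 mm wide on the jaw's +y side, level in x with the handle's axis, 30 mm above the bench.
- marker: the marker: a small dark rider block (14 mm) with a brass fin 4 mm wide, on the rail along the clamp's +y edge; set 40 to 75 mm out from the pointer's rest place, differently each run. Stiff to slide (8 N); must stay as set.
- mark (a point): tip of the marker's brass fin, which faces the pointer across a small gap, 30 mm above the bench; axes as the clamp's. The jaw is at the mark when pointer and mark have the same x in the clamp's frame.
- tube_1_mid (a point): glass tube, 155 mm long, 14 mm thick, lying in a lane of the cradle; one of three alike, full length, to be left there. This point: its centre; y along its length.
- tube_1: the same tube; origin at the centre of its underside.
- tube_2_mid (a point): glass tube, 155 mm long, 14 mm thick, lying in a lane of the cradle; one of three alike, full length, to be left there. This point: its centre; y along its length.
- tube_2: the same tube; origin at the centre of its underside.
- tube_3_mid (a point): glass tube, 155 mm long, 14 mm thick, lying in a lane of the cradle; one of three alike, full length, to be left there. This point: its centre; y along its length.
- tube_3: the same tube; origin at the centre of its underside.
- lighter: pocket lighter, 78 mm long, 14 mm high, lying on the bench; to be left alone. Origin: centre of its underside.
- cabochon: blue half-round glass cabochon, 23 mm across, 12 mm high, lying on the bench near the heap of glass; to be left alone. Origin: centre of its underside.
There are look-alikes about, which are no part of the job. Leave any orange look-alike of the short_piece alone.

How it is judged:
By the outcome, as a careful person would: the job done as asked, in the order asked, and still so for the second after the job is handed in, while the arm keeps its last pose, push and grip.
It also fails if it takes over 48 s, if anything falls off the work surface, if the arm or the gripper's body presses on something with over 40 N, if the wrist force passes 120 N, or if a joint passes its speed limit or range.

## Working session

There is one attempt and no reset: what is moved stays moved. The work goes in short steps, Python scripts to look and compute and a tool call to move; the robot and the scene stay as the last step left them, time stands still between calls to the robot, and variables do not carry over. Pictures are saved under pics/ and viewed, at most 10 in all, crops included, and the job is handed in when it is done.

Besides the shell and the picture viewer there is one more tool, called after "Call:" by a JSON object that holds its "method" and its "body". jog_arm: Moves the arm, as the interface text tells. Its arguments: {"type":"object","properties":{"deltas":{"type":"array"},"grip_force":{"type":"number"}},"required":["deltas"]}

```bash
mkdir -p pics; cat > h.py <<'E'
import numpy as np, cv2
from scipy.spatial.transform import Rotation as Ro
from rig import sensors, get_image, manip, models
def save(p,n,crop=None,s=1):
    im=p["img"][:,:,::-1]
    if crop: x0,y0,x1,y1=crop; im=im[y0:y1,x0:x1]
    cv2.imwrite("pics/"+n,cv2.resize(im,None,fx=s,fy=s,interpolation=cv2.INTER_CUBIC))
def w(p,x): return np.array(p["R"]).T@(np.array(x)-np.array(p["t"]))
def px(p,X):
    c=np.array(p["R"])@np.array(X)+np.array(p["t"]); a=c[:2]/c[2]; a=a*(1+p["k1"]*(a@a))
    return np.round([p["fx"]*a[0]+p["cx"],p["fy"]*a[1]+p["cy"]])
def ray(p,u,v):
    d=np.array([(u-p["cx"])/p["fx"],(v-p["cy"])/p["fy"]]); a=d.copy()
    for _ in range(20): a=d/(1+p["k1"]*(a@a))
    R=np.array(p["R"]); return -R.T@np.array(p["t"]), R.T@np.r_[a,1]
def atz(p,u,v,z):
    o,d=ray(p,u,v); return o+d*(z-o[2])/d[2]
def find(p,names):
    for n in names:
        for r in models.mark_of(p,n)[:5]:
            X=w(p,r["xyz"]); print(n,round(r["score"],2),np.round(X,3),px(p,X))
E
python3 - <<'E'
from h import *
a=get_image("scene"); b=get_image("side")
cv2.imwrite("pics/a.png",np.hstack([cv2.resize(a["img"],(400,300)),cv2.resize(b["img"],(400,300))])[:,:,::-1])
save(a,"a1.png",s=1.5)
save(b,"b1.png",s=1.5)
for p in (a,b):
    print("--"); find(p,["cradle","short_mid","tube_1_mid","tray","clamp","handle","pointer","mark","lighter","cabochon"])
s=sensors.read_state(); print(s["time"],s["eef_pos"],Ro.from_rotvec(s["tcp_rot"]).as_matrix(),s["finger_gap"],manip.pinch_z)
E
```

```text
--
cradle 0.86 [ 0.516 -0.395  0.   ] [288. 258.]
short_mid 0.6 [ 0.646 -0.177 -0.   ] [274. 202.]
short_mid 0.53 [ 0.524 -0.378  0.033] [287. 240.]
short_mid 0.48 [ 0.306 -0.199  0.004] [161. 246.]
tube_1_mid 0.69 [ 0.503 -0.457  0.036] [304. 261.]
tray 0.5 [ 0.44  -0.139 -0.003] [201. 219.]
clamp 0.67 [ 0.645 -0.179 -0.001] [274. 202.]
handle 0.72 [ 0.525 -0.376  0.035] [287. 239.]
handle 0.62 [ 0.635 -0.174  0.083] [270. 175.]
pointer 0.89 [ 0.638 -0.133  0.031] [262. 187.]
mark 0.41 [ 0.568 -0.119  0.023] [238. 194.]
lighter 0.57 [ 0.706 -0.323  0.001] [327. 217.]
cabochon 0.74 [ 0.525 -0.38   0.028] [288. 242.]
cabochon 0.61 [ 0.536 -0.059 -0.007] [218. 198.]
--
cradle 0.7 [ 0.51  -0.404  0.001] [301. 201.]
cradle 0.16 [ 0.521 -0.338  0.029] [283. 199.]
short_mid 0.74 [ 0.3   -0.202  0.006] [359. 267.]
short_mid 0.65 [ 0.52  -0.384  0.035] [293. 189.]
tube_1_mid 0.61 [ 0.506 -0.459  0.036] [314. 179.]
tray 0.6 [ 0.437 -0.14  -0.   ] [270. 264.]
clamp 0.73 [ 0.645 -0.178 -0.001] [189. 227.]
clamp 0.51 [ 0.704 -0.326 -0.001] [210. 195.]
handle 0.72 [ 0.638 -0.171  0.083] [188. 190.]
pointer 0.87 [ 0.635 -0.135  0.029] [179. 223.]
pointer 0.47 [ 0.508 -0.424  0.035] [306. 184.]
mark 0.58 [ 0.57  -0.119  0.029] [201. 235.]
lighter 0.77 [ 0.701 -0.326 -0.001] [211. 196.]
cabochon 0.42 [ 0.532 -0.062  0.001] [199. 269.]
1.1 [ 0.18101152 -0.59825082  0.23132962] [[ 9.57153580e-01  2.89580771e-01  2.75505553e-05]
 [ 2.89580772e-01 -9.57153574e-01 -1.13415904e-04]
 [-6.47295252e-06  1.16534550e-04 -9.99999993e-01]] 0.08567732536687635 0.0187
```

View pics/a1.png

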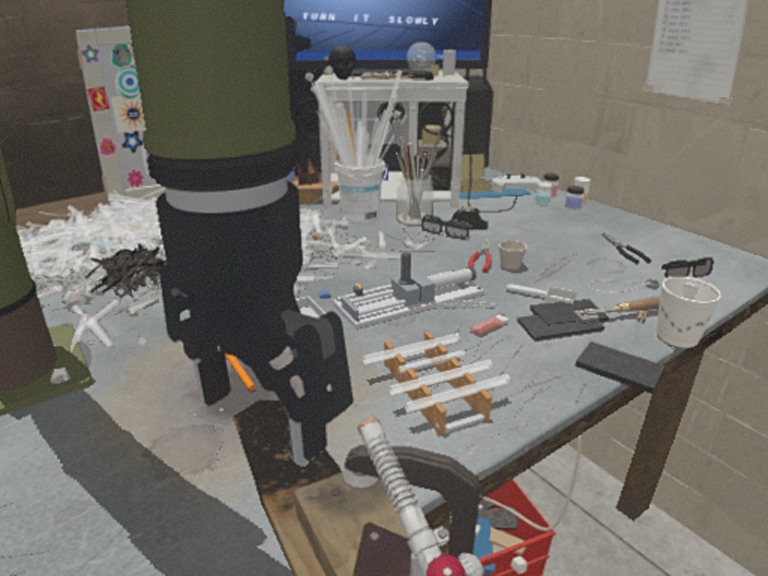

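View pics/b1.png

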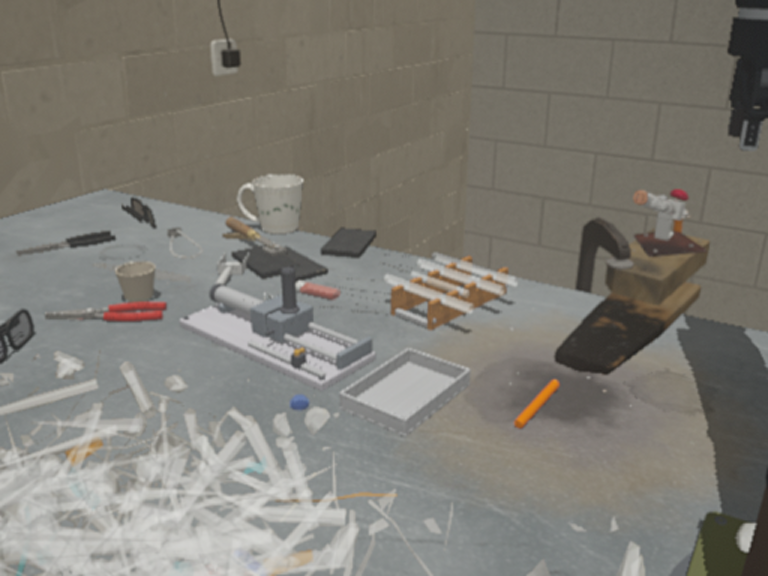

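Candidates for the short piece, in scene pixels:
- The clear rod in the second cradle lane, about (287,240). It is shorter than its three neighbours, so I choose this one.
- The orange rod on the bench at (161,246). This is the look-alike.
- A clear piece on the bench at (312,282), which is loose or a shadow.
- A white stick at (360,194).

The marker is near (237,192), the clamp handle at (270,175) and the tray at side (270,262). Next I go above the cradle and take a close look.

Call:
{"method": "jog_arm", "body": {"deltas": [-1,0,0,-40,0,0,0,-1,20,-5,-30,0,0,0,-1,38,-10,0,0,0,0,-1,38,-10,0,0,0,0,-1,38,-10,0,0,0,0,-1,38,-10,0,0,0,0,-1,38,-10,0,0,0,0,-1,38,-10,0,0,0,0]}}

```text
time: 1.77
eef_pos: [0.4009, -0.463, 0.3015]
tcp_rot: [3.108, 0.46, 0.0]
ft_force: [0.1, -0.3, 0.4]
finger_gap: 0.0853
gripper_force: 0.0
```

Call:
{"method": "jog_arm", "body": {"deltas": [-1,35,-12,0,0,0,0,-1,30,-10,0,0,0,0,-1,0,0,0,0,0,0]}}

```text
time: 2.02
eef_pos: [0.4635, -0.4167, 0.3014]
tcp_rot: [-3.101, -0.479, -0.011]
ft_force: [1.9, 0.1, -0.6]
finger_gap: 0.0853
gripper_force: 0.0
```

```bash
python3 - <<'E'
from h import *
a=get_image("wrist"); save(a,"w1.png",s=1.5)
find(a,["cradle","short_mid","tube_1_mid","tray","clamp","handle","pointer","mark","lighter","cabochon"])
s=sensors.read_state(); print(s["time"],s["eef_pos"],s["joint_pos"],Ro.from_rotvec(s["tcp_rot"]).as_matrix().round(3))
E
```

```text
short_mid 0.72 [ 0.298 -0.199  0.001] [ 76. 217.]
short_mid 0.55 [ 0.523 -0.381  0.036] [243.  98.]
tube_1_mid 0.79 [ 0.504 -0.462  0.034] [303. 135.]
tray 0.92 [ 0.435 -0.14  -0.   ] [ 52. 110.]
pointer 0.25 [ 0.509 -0.421  0.033] [273. 120.]
cabochon 0.54 [ 0.533 -0.057 -0.   ] [ 7. 18.]
2.5667 [ 0.45484542 -0.42485217  0.30136328] [ 0.7855134   0.61451183 -0.19595663  1.48240358  0.12948953  1.05725882
 -0.71734105] [[ 0.957  0.288 -0.   ]
 [ 0.288 -0.957 -0.   ]
 [-0.     0.    -1.   ]]
```

View pics/w1.png

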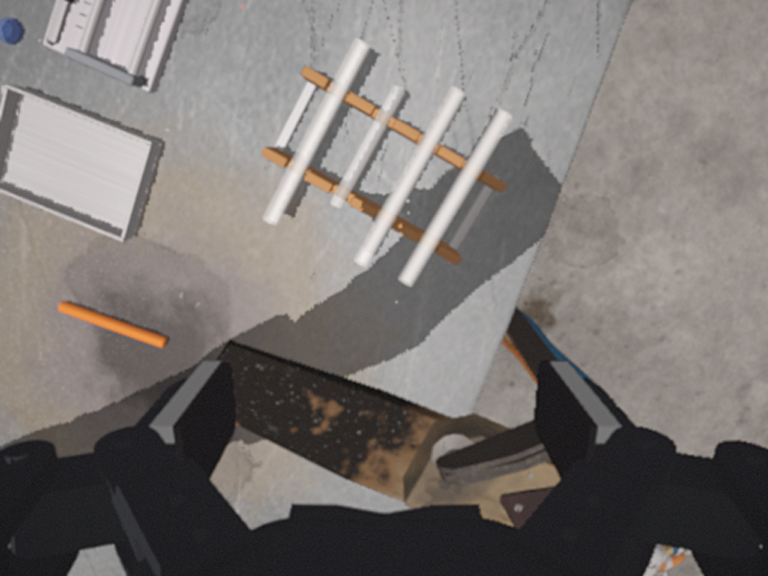

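The wrist view shows the short clear rod in the second lane, with its ends at about (266,60) and (225,135) in raw pixels. A full tube lies on each side and a third beyond. The orange look-alike is at (76,217) and the tray at (52,110).

```bash
python3 - <<'E'
from h import *
a=get_image("wrist")
z=0.0355
def ends(m,z):
    ys,xs=np.nonzero(m); P=np.array([atz(a,u,v,z)[:2] for u,v in zip(xs,ys)]); c=P.mean(0)
    d=np.linalg.svd(P-c,full_matrices=False)[2][0]; t=(P-c)@d; c=c+d*(t.min()+t.max())/2
    return c.round(4),np.degrees(np.arctan2(d[1],d[0])).round(1),np.ptp(t).round(3)
for n in ("short_piece","tube_1"):
    for r in models.outline_of(a,n)[:4]: print(n,round(r["score"],2),ends(r["mask"],z if n[0]=='s' else .037))
e=[atz(a,400/1.5,90/1.5,z),atz(a,338/1.5,204/1.5,z)]; print(np.round(e,4),np.mean(e,0),np.linalg.norm(e[0]-e[1]))
T=[(0.0,58),(107,6),(160,92),(83,160)]
for u,v in T: print("tray",atz(a,u,v,.022).round(3))
s=sensors.read_state(); print(s["time"],s["eef_pos"])
E
```

```text
short_piece 0.83 (array([ 0.5228, -0.3816]), np.float64(167.9), np.float64(0.104))
short_piece 0.76 (array([ 0.3158, -0.2134]), np.float64(-92.6), np.float64(0.096))
tube_1 0.95 (array([ 0.5091, -0.4195]), np.float64(167.9), np.float64(0.156))
tube_1 0.61 (array([ 0.5204, -0.3405]), np.float64(168.2), np.float64(0.157))
tube_1 0.59 (array([ 0.5052, -0.4596]), np.float64(168.3), np.float64(0.156))
[[ 0.5618 -0.4047  0.0355]
 [ 0.4644 -0.3828  0.0355]] [ 0.51308863 -0.39376674  0.0355    ] 0.09975147704069251
tray [ 0.478 -0.085  0.022]
tray [ 0.57  -0.208  0.022]
tray [ 0.491 -0.292  0.022]
tray [ 0.381 -0.214  0.022]
2.7167 [ 0.4552455  -0.42448821  0.30136563]
```

Call:
{"method": "jog_arm", "body": {"deltas": [0.4,38.6,-10.7,30,0,0,0,0.4,38.6,-10.7,30,0,0,0,0.43,0,0,20,0,0,5.77,0.43,0,0,20,0,0,5.77,0.43,0,0,20,0,0,5.77,0.43,0,0,20,0,0,5.77,0.43,0,0,20,0,0,5.77,0.43,0,0,0,0,0,0]}}

```text
time: 3.38
eef_pos: [0.5096, -0.3867, 0.1474]
tcp_rot: [-3.121, 0.331, 0.011]
ft_force: [-0.9, 0.6, -0.2]
finger_gap: 0.0242
gripper_force: 0.0
```

```bash
python3 - <<'E'
from h import *
a=get_image("wrist"); save(a,"w2.png",s=1.5); b=get_image("side"); save(b,"s2.png",(180,100,400,290),3)
for p,n in((a,"wrist"),(b,"side")):print(n); find(p,["cradle","short_mid","tube_1_mid","tray","clamp","handle","pointer","mark"])
s=sensors.read_state(); print(s["time"],s["eef_pos"],s["finger_gap"],px(a,[s["eef_pos"][0],s["eef_pos"][1],.03]),Ro.from_rotvec(s["tcp_rot"]).as_matrix().round(3))
def ends(m,z):
    ys,xs=np.nonzero(m); P=np.array([atz(a,u,v,z)[:2] for u,v in zip(xs,ys)]); c=P.mean(0)
    d=np.linalg.svd(P-c,full_matrices=False)[2][0]; t=(P-c)@d; c=c+d*(t.min()+t.max())/2
    return c.round(4),np.degrees(np.arctan2(d[1],d[0])).round(1),np.ptp(t).round(3)
for n in ("short_piece","tube_1"):
    for r in models.outline_of(a,n)[:4]: print(n,round(r["score"],2),ends(r["mask"],.0355))
E
```

```text
wrist
short_mid 0.8 [ 0.522 -0.381  0.035] [246. 171.]
tube_1_mid 0.91 [ 0.503 -0.459  0.035] [350. 174.]
tray 0.91 [ 0.434 -0.142  0.   ] [ 38. 294.]
handle 0.43 [ 0.502 -0.463  0.037] [357. 174.]
side
cradle 0.78 [ 0.511 -0.401 -0.   ] [300. 202.]
short_mid 0.68 [ 0.301 -0.203  0.002] [358. 269.]
short_mid 0.53 [ 0.521 -0.382  0.036] [293. 189.]
tube_1_mid 0.68 [ 0.505 -0.462  0.038] [315. 178.]
tray 0.9 [ 0.437 -0.14   0.   ] [270. 264.]
clamp 0.64 [ 0.644 -0.179  0.001] [190. 226.]
handle 0.58 [ 0.634 -0.171  0.085] [189. 190.]
handle 0.53 [ 0.517 -0.345  0.038] [286. 194.]
mark 0.6 [ 0.571 -0.122  0.028] [201. 235.]
4.2833 [ 0.5117663  -0.38860167  0.15131002] 0.023998485667000677 [259. 180.] [[ 0.978 -0.208 -0.   ]
 [-0.208 -0.978  0.   ]
 [-0.     0.    -1.   ]]
short_piece 0.64 (array([ 0.5221, -0.3817]), np.float64(168.2), np.float64(0.105))
tube_1 0.94 (array([ 0.5226, -0.4229]), np.float64(168.3), np.float64(0.13))
tube_1 0.7 (array([ 0.5306, -0.342 ]), np.float64(167.8), np.float64(0.134))
tube_1 0.62 (array([ 0.5038, -0.4595]), np.float64(167.9), np.float64(0.158))
tube_1 0.6 (array([ 0.453 , -0.1686]), np.float64(115.9), np.float64(0.147))
```

View pics/w2.png

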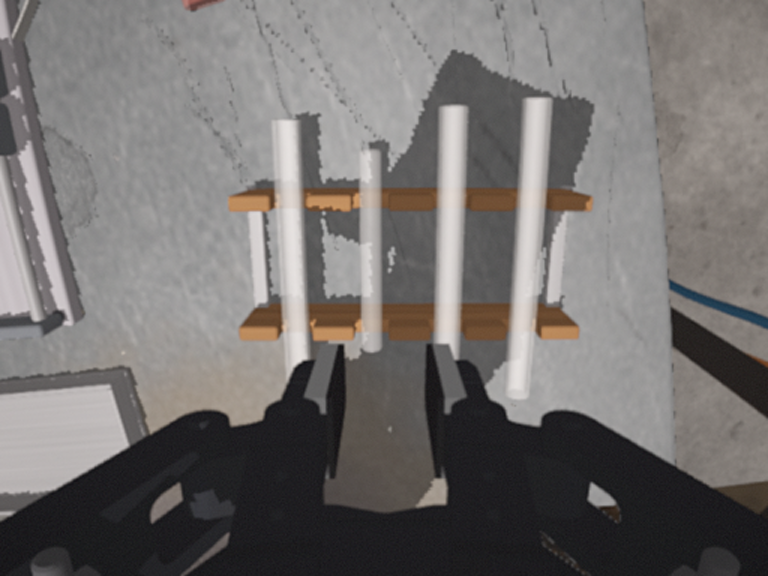

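The short rod is at raw (247,167), between the combs at rows 133 and 213, and the tubes on both sides are clear. I line up, drop to just above the tubes, check the pose, then grasp.

Call:
{"method": "jog_arm", "body": {"deltas": [0.43,3,-4.5,0,0,0,0,0.43,2.5,-4.6,20,0,0,0,0.43,0,0,30,0,0,0,0.43,0,0,25,0,0,0,0.43,0,0,0,0,0,0,0.43,0,0,0,0,0,0]}}

```text
time: 4.88
eef_pos: [0.5185, -0.3801, 0.0754]
tcp_rot: [-3.123, 0.328, 0.004]
ft_force: [0.4, -0.8, 1.0]
finger_gap: 0.0245
gripper_force: 0.0
```

```bash
python3 - <<'E'
from h import *
a=get_image("wrist"); save(a,"w3.png",s=1.2)
s=sensors.read_state(); print(s["time"],s["eef_pos"],s["finger_gap"],s["ft_force"])
e=np.array(s["eef_pos"]); R=Ro.from_rotvec(s["tcp_rot"]).as_matrix()
print(R.T@(np.array([.522,-.3815,.0165])-e)*1000)
find(a,["short_mid"])
E
```

```text
4.9333 [ 0.51959875 -0.38103996  0.07695863] 0.024250856872030727 [-0.06153883 -0.38784543  1.05486168]
[ 2.40508017 -0.06584661 60.46018841]
short_mid 0.63 [ 0.522 -0.384  0.036] [262. 211.]
```

View pics/w3.png

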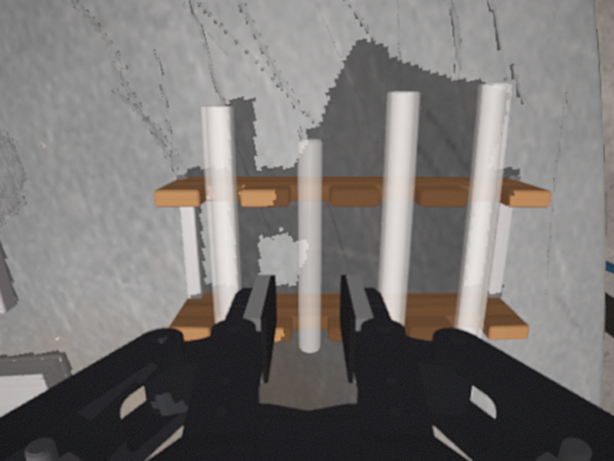

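The fingers straddle the rod evenly: pads at x≈262 and 352, rod at 310. I go down 60 mm and close gently.

Call:
{"method": "jog_arm", "body": {"deltas": [0.43,0,0,20,0,0,0,0.43,0,0,20,0,0,0,0.43,0,0,20,0,0,0,0.43,0,0,0,0,0,0,0.43,0,0,0,0,0,0], "grip_force": 25}}

```text
time: 5.4
eef_pos: [0.5195, -0.3813, 0.0173]
tcp_rot: [3.124, -0.329, 0.001]
ft_force: [0.5, 0.5, -0.5]
finger_gap: 0.0243
gripper_force: 0.0
```

Call:
{"method": "jog_arm", "body": {"deltas": [1,0,0,0,0,0,0,1,0,0,0,0,0,0,1,0,0,0,0,0,0,1,0,0,0,0,0,0,1,0,0,0,0,0,0]}}

```text
time: 5.82
eef_pos: [0.5204, -0.3819, 0.0185]
tcp_rot: [3.122, -0.329, 0.005]
ft_force: [-0.2, 0.5, 5.4]
finger_gap: 0.0106
gripper_force: 29.2
```

Call:
{"method": "jog_arm", "body": {"deltas": [1,0,0,-10,0,0,0,1,0,0,-20,0,0,0,1,0,0,-30,0,0,0,1,0,0,-30,0,0,0,1,0,0,-20,0,0,0,1,0,0,0,0,0,0]}}

```text
time: 6.32
eef_pos: [0.5218, -0.383, 0.1323]
tcp_rot: [3.12, -0.329, 0.014]
ft_force: [0.1, -0.2, 0.7]
finger_gap: 0.0103
gripper_force: 28.3
```

```bash
python3 - <<'E'
from h import *
a=get_image("side"); c=get_image("wrist"); save(a,"s3.png",(170,110,370,300),3)
s=sensors.read_state(); print(s["time"],s["eef_pos"],s["finger_gap"],s["gripper_force"],s["ft_force"],s["joint_pos"])
find(a,["short_mid","tray","cradle"])
for p in (a,c):
  for r in models.outline_of(p,"tray")[:1]:
    m=r["mask"].astype(np.uint8); k,_=cv2.findContours(m,cv2.RETR_EXTERNAL,cv2.CHAIN_APPROX_NONE); h=max(k,key=cv2.contourArea)[:,0]
    P=np.array([atz(p,u,v,.022)[:2] for u,v in h],np.float32)*1000
    print(r["score"],cv2.minAreaRect(P), cv2.approxPolyDP(P.reshape(-1,1,2),8,True)[:,0].round())
E
```

```text
6.4167 [ 0.51948036 -0.38124224  0.12797396] 0.010482272638865957 28.281383514404297 [ 1.76511423e-01 -3.29667240e-04 -7.27863027e-01] [ 0.57993471  0.83680922 -0.03426182  1.598398    0.03946474  0.70462733
 -1.25363184]
short_mid 0.68 [ 0.302 -0.199  0.005] [357. 269.]
short_mid 0.55 [ 0.569 -0.121  0.029] [202. 235.]
short_mid 0.48 [ 0.521 -0.382  0.151] [295. 138.]
tray 0.81 [ 0.437 -0.141  0.   ] [270. 264.]
tray 0.73 [ 0.705 -0.326 -0.001] [210. 195.]
tray 0.65 [ 0.507 -0.46   0.038] [314. 178.]
tray 0.44 [ 0.51  -0.403  0.003] [301. 201.]
cradle 0.85 [ 0.509 -0.403 -0.   ] [301. 202.]
cradle 0.18 [ 0.518 -0.346  0.035] [286. 196.]
0.73 ((522.6590576171875, -497.9646301269531), (42.42853927612305, 175.9451904296875), 77.7347183227539) [[ 606. -527.]
 [ 578. -488.]
 [ 555. -502.]
 [ 535. -484.]
 [ 501. -476.]
 [ 485. -486.]
 [ 469. -468.]
 [ 440. -466.]
 [ 456. -505.]
 [ 555. -518.]
 [ 594. -535.]]
0.64 ((464.2070007324219, -163.6580352783203), (61.51546096801758, 129.58473205566406), 17.354352951049805) [[ 484. -225.]
 [ 491. -148.]
 [ 417. -110.]
 [ 451. -221.]]
```

View pics/s3.png

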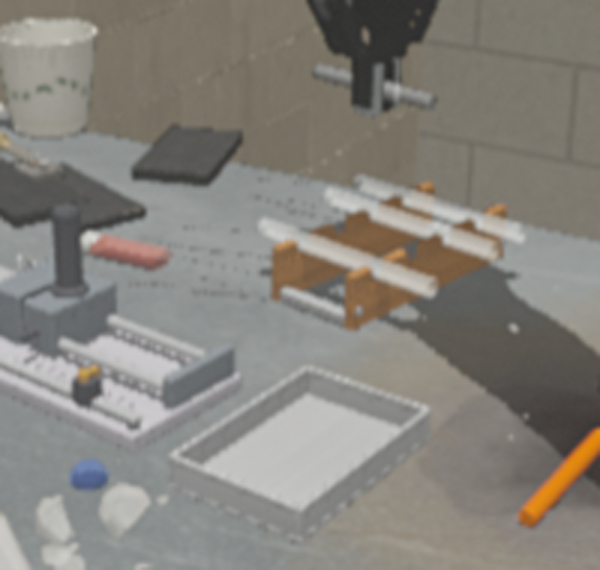

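The rod is held level, and the three full tubes are still in the cradle. The tray's top corners in the crop are (308,367), (430,407), (302,515) and (172,455).

```bash
python3 - <<'E'
from h import *
a=get_image("side")
P=np.array([atz(a,170+u/3,110+v/3,.022)[:2] for u,v in [(308,367),(430,407),(302,515),(172,455)]])
print(P.round(3),P.mean(0))
for i in range(4):
    d=P[(i+1)%4]-P[i]; print(np.linalg.norm(d).round(3),np.degrees(np.arctan2(d[1],d[0])).round(1))
E
```

```text
[[ 0.471 -0.208]
 [ 0.386 -0.203]
 [ 0.393 -0.065]
 [ 0.484 -0.078]] [ 0.43351628 -0.13868803]
0.086 176.4
0.138 86.9
0.092 -8.2
0.131 -95.4
```

The rod is gripped deep, 18 mm from the fingertips, so it couldn't be set right down on the tray floor. I put it back in its lane and regrip it near the tips.

Call:
{"method": "jog_arm", "body": {"deltas": [1,0,0,30,0,0,0,1,0,0,40,0,0,0,1,0,0,25,0,0,0,1,0,0,10,0,0,0,1,0,0,5,0,0,0,1,0,0,0,0,0,0,1,0,0,0,0,0,0]}}

```text
time: 7.3
eef_pos: [0.5191, -0.381, 0.017]
tcp_rot: [3.124, -0.329, 0.0]
ft_force: [-0.1, 0.2, 1.0]
finger_gap: 0.0103
gripper_force: 29.9
```

Call:
{"method": "jog_arm", "body": {"deltas": [0.6,0,0,0,0,0,0,0.45,0,0,0,0,0,0,0.45,0,0,0,0,0,0,0.45,0,0,-5,0,0,0,0.45,2,0,-6,0,0,0,0.45,0,0,0,0,0,0,0.45,0,0,0,0,0,0]}}

```text
time: 7.88
eef_pos: [0.5218, -0.3817, 0.0281]
tcp_rot: [3.124, -0.329, 0.003]
ft_force: [0.4, -0.1, 0.2]
finger_gap: 0.0236
gripper_force: 0.0
```

Call:
{"method": "jog_arm", "body": {"deltas": [1,0,0,0,0,0,0,1,0,0,0,0,0,0,1,0,0,0,0,0,0,1,0,0,0,0,0,0,1,0,0,0,0,0,0]}}

```text
time: 8.3
eef_pos: [0.5211, -0.3814, 0.0276]
tcp_rot: [3.124, -0.329, 0.0]
ft_force: [0.7, 0.7, 3.9]
finger_gap: 0.0103
gripper_force: 26.7
```

Call:
{"method": "jog_arm", "body": {"deltas": [0.6,0,0,0,0,0,0,0.6,0,0,-1,0,0,0,0.6,0,0,-2,0,0,0,0.6,0,0,0,0,0,0,1,0,0,0,0,0,0,1,0,0,0,0,0,0,1,0,0,0,0,0,0,1,0,0,0,0,0,0]}}

```text
time: 8.97
eef_pos: [0.5211, -0.3815, 0.0305]
tcp_rot: [3.124, -0.329, 0.0]
ft_force: [-1.4, -0.2, 2.2]
finger_gap: 0.0101
gripper_force: 27.0
```

Call:
{"method": "jog_arm", "body": {"deltas": [1,0,0,-5,0,0,0,1,0,0,-10,0,0,0,1,0,0,-25,0,0,0,1,0,0,-30,0,0,0,1,0,0,-25,0,0,0,1,0,0,-5,0,0,0,1,0,0,0,0,0,0]}}

```text
time: 9.55
eef_pos: [0.5225, -0.3823, 0.1334]
tcp_rot: [3.122, -0.329, 0.008]
ft_force: [-1.0, 0.1, -0.4]
finger_gap: 0.01
gripper_force: 26.7
```

```bash
python3 - <<'E'
from h import *
a=get_image("side"); save(a,"s4.png",(250,100,350,210),5)
s=sensors.read_state(); print(s["time"],s["eef_pos"],s["finger_gap"],s["gripper_force"],px(a,s["eef_pos"]))
find(a,["short_mid"])
E
```

```text
9.6 [ 0.52134066 -0.38151029  0.1314409 ] 0.009760790632586593 26.74463599920273 [294. 147.]
short_mid 0.64 [ 0.302 -0.204  0.004] [358. 268.]
short_mid 0.59 [ 0.645 -0.177  0.004] [189. 225.]
short_mid 0.53 [ 0.521 -0.384  0.137] [295. 144.]
short_mid 0.46 [ 0.507 -0.461  0.041] [314. 177.]
```

View pics/s4.png

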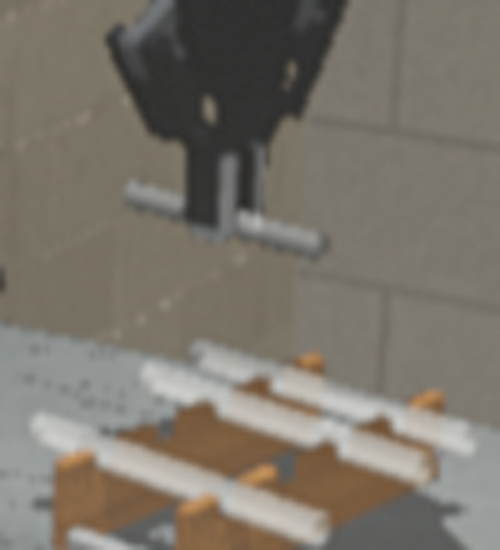

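The rod is level and held at the fingertips, and the tubes are undisturbed. I move over the tray and turn the rod along its length.

Call:
{"method": "jog_arm", "body": {"deltas": [1,-16.8,-27.3,0,0,0,0,1,-16.8,-27.3,0,0,0,0,1,-16.8,-27.3,0,0,0,0,1,-16.8,-27.3,0,0,0,0,1,-16.8,-27.3,0,0,0,0,1,-16.8,-27.3,0,0,0,0,1,-16.8,-27.3,0,0,0,0,1,-16.8,-27.3,0,0,0,0]}}

```text
time: 10.32
eef_pos: [0.4332, -0.1382, 0.1293]
tcp_rot: [-3.124, 0.329, 0.004]
ft_force: [-0.6, 2.1, -1.2]
finger_gap: 0.0102
gripper_force: 26.7
```

Call:
{"method": "jog_arm", "body": {"deltas": [1,0,0,0,0,0,-7.1,1,0,0,0,0,0,-7.1,1,0,0,0,0,0,-7.1,1,0,0,0,0,0,-7.1,1,0,0,0,0,0,-7.1,1,0,0,0,0,0,-7.1,1,0,0,0,0,0,-7.1,1,0,0,0,0,0,-7.1]}}

```text
time: 10.98
eef_pos: [0.4339, -0.1394, 0.1292]
tcp_rot: [-2.899, -1.205, 0.004]
ft_force: [-0.7, -0.3, -0.3]
finger_gap: 0.0101
gripper_force: 26.7
```

Call:
{"method": "jog_arm", "body": {"deltas": [1,0,0,0,0,0,-7.1,1,0,0,0,0,0,-7.1,1,0,0,0,0,0,-7.1,1,0,0,0,0,0,-7.1,1,0,0,0,0,0,-7.1,1,0,0,0,0,0,-6.7,1,0,0,0,0,0,0,1,0,0,0,0,0,0]}}

```text
time: 11.65
eef_pos: [0.4342, -0.1395, 0.1295]
tcp_rot: [-2.281, -2.157, 0.001]
ft_force: [-0.3, -0.1, -0.2]
finger_gap: 0.0102
gripper_force: 26.7
```

```bash
python3 - <<'E'
from h import *
a=get_image("wrist"); b=get_image("side"); save(a,"w5.png",s=1.2)
find(a,["short_mid","tray","mark","pointer","handle"]);print(); find(b,["tray"])
s=sensors.read_state(); R=Ro.from_rotvec(s["tcp_rot"]).as_matrix(); print(s["time"],s["eef_pos"],s["finger_gap"],R.round(3),px(a,np.r_[s["eef_pos"][:2],.003]),s["joint_pos"])
for p in (a,b):
  for r in models.outline_of(p,"tray")[:1]:
    k,_=cv2.findContours(r["mask"].astype(np.uint8),cv2.RETR_EXTERNAL,cv2.CHAIN_APPROX_NONE); h=max(k,key=cv2.contourArea)[:,0]
    P=np.array([atz(p,u,v,.022)[:2] for u,v in h],np.float32)*1000
    print(r["score"],cv2.minAreaRect(P))
E
```

```text
short_mid 0.81 [ 0.432 -0.137  0.136] [252. 251.]
short_mid 0.6 [ 0.297 -0.198  0.001] [107. 254.]
tray 0.94 [ 0.435 -0.142 -0.005] [258. 182.]
mark 0.73 [ 0.572 -0.123  0.033] [444. 160.]

tray 0.81 [ 0.433 -0.138 -0.002] [271. 266.]
12.05 [ 0.43502787 -0.13964735  0.13035736] 0.010249713014593046 [[ 0.053  0.999  0.   ]
 [ 0.999 -0.053 -0.   ]
 [-0.     0.    -1.   ]] [258. 182.] [ 0.46850803  0.68360808 -0.41129564  2.14733181  0.64724995  0.432447
 -0.51198585]
0.86 ((437.22344970703125, -138.67486572265625), (133.4431915283203, 91.01883697509766), 84.863525390625)
0.98 ((429.7813720703125, -127.5491943359375), (161.30661010742188, 110.72493743896484), 84.56639099121094)
```

View pics/w5.png

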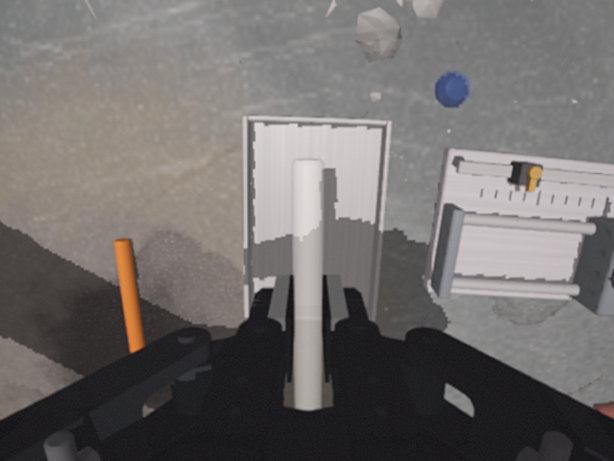

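The rod lies centred over the tray and parallel to its long side. The marker is at about (440,147) raw, and the front plate and the clamp's bars are at right. I lower in two stages.

Call:
{"method": "jog_arm", "body": {"deltas": [1,0,1,25,0,0,0,1,0,0,35,0,0,0,1,0,0,30,0,0,0,1,0,0,20,0,0,0,1,0,0,6,0,0,0,1,0,0,3,0,0,0,1,0,0,0,0,0,0,1,0,0,0,0,0,0]}}

```text
time: 12.82
eef_pos: [0.4362, -0.1396, 0.0113]
tcp_rot: [2.279, 2.163, -0.0]
ft_force: [-0.5, 0.4, -0.7]
finger_gap: 0.0101
gripper_force: 26.7
```

Call:
{"method": "jog_arm", "body": {"deltas": [1,0,0,3,0,0,0,1,0,0,2.5,0,0,0,1,0,0,1,0,0,0,1,0,0,0,0,0,0]}}

```text
time: 13.15
eef_pos: [0.4364, -0.1399, 0.0052]
tcp_rot: [2.279, 2.162, 0.001]
ft_force: [-0.1, -0.3, 0.1]
finger_gap: 0.01
gripper_force: 26.7
```

Call:
{"method": "jog_arm", "body": {"deltas": [1,0,0,1,0,0,0,1,0,0,0.8,0,0,0,1,0,0,0,0,0,0]}}

```text
time: 13.4
eef_pos: [0.4364, -0.14, 0.0035]
tcp_rot: [2.279, 2.161, 0.001]
ft_force: [0.2, -0.9, -0.5]
finger_gap: 0.01
gripper_force: 26.8
```

Call:
{"method": "jog_arm", "body": {"deltas": [1,0,0,0.5,0,0,0,0.65,0,0,0,0,0,0,0.55,0,0,0,0,0,0,0.45,0,0,0,0,0,0,0.4,0,0,0,0,0,0,0.4,0,0,-5,0,0,0,0.4,0,0,-15,0,0,0]}}

```text
time: 13.98
eef_pos: [0.4346, -0.1394, 0.0215]
tcp_rot: [-2.275, -2.162, 0.005]
ft_force: [0.6, -0.8, -0.6]
finger_gap: 0.0256
gripper_force: 0.0
```

Call:
{"method": "jog_arm", "body": {"deltas": [0.4,0,0,-30,0,0,0,0.4,0,0,-40,0,0,0,-0.2,0,0,-40,0,0,0,-1,0,0,-40,0,0,0,-1,0,0,-30,0,0,0,-1,0,0,0,0,0,0]}}

```text
time: 14.48
eef_pos: [0.4382, -0.1397, 0.2072]
tcp_rot: [2.275, 2.157, 0.007]
ft_force: [0.9, -0.1, 0.7]
finger_gap: 0.0732
gripper_force: 0.0
```

```bash
python3 - <<'E'
from h import *
a=get_image("wrist"); b=get_image("side"); c=get_image("scene")
A=cv2.resize(a["img"],None,fx=1.2,fy=1.2)[:,:,::-1]
B=cv2.resize(b["img"][150:290,150:310],None,fx=3,fy=3)[:,:,::-1]
H=max(A.shape[0],B.shape[0]); A=A[:420,:]; B=B[:420]
cv2.imwrite("pics/w6.png",cv2.resize(np.hstack([A,B]),(800,int(800*420/(A.shape[1]+B.shape[1])))))
cv2.imwrite("pics/w6b.png",A)
s=sensors.read_state(); R=Ro.from_rotvec(s["tcp_rot"]).as_matrix(); print(s["time"],s["eef_pos"],s["finger_gap"],R.round(3),s["joint_pos"])
for p,n in((a,"wrist"),(b,"side"),(c,"scene")):print(n); find(p,["short_mid","mark","pointer","handle","marker","clamp","jaw"])
E
```

```text
14.6333 [ 0.43487032 -0.14015985  0.2020022 ] 0.08543625802009082 [[ 0.053  0.999 -0.002]
 [ 0.999 -0.053 -0.   ]
 [-0.    -0.002 -1.   ]] [ 0.68646779  0.61134033 -0.74953292  2.06942069  0.64562291  0.70830776
 -0.53827187]
wrist
short_mid 0.96 [ 0.299 -0.194  0.001] [132. 218.]
short_mid 0.82 [ 0.436 -0.139  0.011] [253. 164.]
short_mid 0.38 [ 0.632 -0.175  0.001] [434. 186.]
mark 0.59 [ 0.57  -0.121  0.031] [392. 143.]
pointer 0.66 [ 0.636 -0.136  0.027] [454. 154.]
handle 0.74 [ 0.631 -0.178  0.083] [479. 214.]
clamp 0.65 [ 0.641 -0.178 -0.004] [439. 187.]
jaw 0.88 [ 0.635 -0.176  0.   ] [436. 187.]
side
short_mid 0.7 [ 0.304 -0.2    0.004] [356. 268.]
short_mid 0.64 [ 0.436 -0.139  0.008] [270. 261.]
short_mid 0.22 [ 0.704 -0.328 -0.001] [210. 195.]
mark 0.62 [ 0.568 -0.122  0.03 ] [202. 234.]
pointer 0.82 [ 0.637 -0.132  0.027] [177. 224.]
handle 0.83 [ 0.633 -0.169  0.084] [189. 191.]
handle 0.66 [ 0.517 -0.345  0.038] [286. 194.]
clamp 0.74 [ 0.649 -0.178 -0.   ] [188. 226.]
jaw 0.85 [ 0.637 -0.178 -0.001] [193. 228.]
jaw 0.55 [ 0.516 -0.342  0.036] [286. 196.]
scene
short_mid 0.69 [ 0.303 -0.199  0.005] [160. 245.]
mark 0.54 [ 0.441 -0.141  0.003] [202. 217.]
mark 0.38 [ 0.568 -0.121  0.025] [239. 194.]
pointer 0.68 [ 0.639 -0.133  0.032] [262. 186.]
marker 0.65 [ 0.505 -0.456  0.036] [304. 261.]
marker 0.54 [ 0.504 -0.458  0.026] [304. 265.]
jaw 0.7 [ 0.633 -0.174 -0.001] [269. 203.]
jaw 0.59 [ 0.535 -0.058 -0.008] [217. 198.]
```

View pics/w6.png

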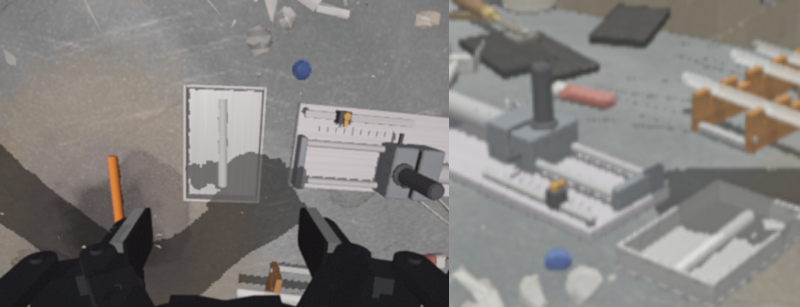

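The short piece lies flat in the tray and is released; the tubes and the orange rod are untouched. The handle is near (0.635,-0.174), and the pointer and mark are visible in the wrist view. I move above the handle and find the clamp's yaw from its long edges.

Call:
{"method": "jog_arm", "body": {"deltas": [-1,-3.9,33.6,0,0,0,0,-1,-3.9,33.6,0,0,0,0,-1,-3.9,33.6,0,0,0,0,-1,-3.9,33.6,0,0,0,0,-1,-3.9,33.6,0,0,0,0,-1,-3.9,33.6,0,0,0,0,-1,0,0,0,0,0,0,-1,0,0,0,0,0,0]}}

```text
time: 16.35
eef_pos: [0.637, -0.1734, 0.2018]
tcp_rot: [-2.279, -2.161, -0.001]
ft_force: [-0.9, 0.5, -0.3]
finger_gap: 0.0852
gripper_force: 0.0
```

```bash
python3 - <<'E'
from h import *
a=get_image("wrist"); save(a,"w7.png",s=1.5); b=get_image("side")
s=sensors.read_state(); R=Ro.from_rotvec(s["tcp_rot"]).as_matrix(); print(s["time"],s["eef_pos"],s["joint_pos"],R.round(3))
for p,n in((a,"wrist"),(b,"side")):print(n); find(p,["mark","pointer","handle","marker","clamp","jaw"])
for p in (a,):
  L=cv2.createLineSegmentDetector().detect(cv2.cvtColor(p["img"],cv2.COLOR_RGB2GRAY))[0][:,0]
  for l in L:
    P=atz(p,l[0],l[1],.012)[:2];Q=atz(p,l[2],l[3],.012)[:2]; d=Q-P
    if np.linalg.norm(d)>.07 and min(P[1],Q[1])>-.26 and max(P[1],Q[1])<-.05: print(l.round(),P.round(3),Q.round(3),np.degrees(np.arctan(d[1]/d[0])).round(1))
E
```

```text
16.45 [ 0.6349371  -0.17338457  0.20208333] [ 0.55801358  0.85135433 -0.7291564   1.46817369  0.61192332  1.05992645
 -0.35759171] [[ 0.052  0.999 -0.002]
 [ 0.999 -0.052  0.   ]
 [-0.    -0.002 -1.   ]]
wrist
mark 0.49 [ 0.57  -0.122  0.029] [181. 119.]
mark 0.16 [ 0.438 -0.139  0.007] [ 60. 143.]
pointer 0.59 [ 0.634 -0.138  0.028] [251. 133.]
handle 0.89 [ 0.635 -0.176  0.083] [254. 187.]
handle 0.62 [ 0.631 -0.178  0.001] [251. 169.]
handle 0.38 [ 0.571 -0.123  0.032] [181. 121.]
handle 0.15 [ 0.437 -0.141  0.008] [ 60. 145.]
clamp 0.63 [ 0.642 -0.179 -0.006] [262. 168.]
jaw 0.74 [ 0.631 -0.174  0.   ] [251. 165.]
jaw 0.41 [ 0.519 -0.338  0.032] [157. 324.]
side
mark 0.49 [ 0.569 -0.124  0.027] [203. 235.]
mark 0.29 [ 0.636 -0.132  0.027] [177. 225.]
pointer 0.86 [ 0.636 -0.132  0.029] [177. 223.]
pointer 0.65 [ 0.52 -0.34  0.03] [283. 198.]
pointer 0.23 [ 0.646 -0.174 -0.   ] [188. 227.]
handle 0.59 [ 0.634 -0.175  0.084] [191. 189.]
clamp 0.68 [ 0.644 -0.178  0.004] [190. 225.]
jaw 0.83 [ 0.637 -0.177 -0.003] [192. 229.]
[101. 212.  91.  76.] [ 0.471 -0.213] [ 0.483 -0.076] 84.
[... 290 characters left out ...]

[222. 188. 144. 182.] [ 0.6   -0.194] [ 0.522 -0.184] -7.5
[411. 115. 139.  93.] [ 0.79 -0.13] [ 0.529 -0.096] -7.4
[ 21. 209.  99. 212.] [ 0.38  -0.205] [ 0.469 -0.213] -5.3
[  2.  78.  18. 207.] [ 0.39 -0.07] [ 0.378 -0.203] 84.8
[400. 175. 306. 168.] [ 0.782 -0.19 ] [ 0.686 -0.178] -7.1
[86. 75.  3. 75.] [ 0.478 -0.075] [ 0.393 -0.067] -5.2
[236. 152. 149. 145.] [ 0.617 -0.157] [ 0.532 -0.146] -7.4
[ 67. 192.  53.  92.] [ 0.437 -0.189] [ 0.442 -0.088] 87.0
[201. 112. 274. 118.] [ 0.586 -0.118] [ 0.657 -0.127] -7.5
[146. 142. 236. 148.] [ 0.529 -0.143] [ 0.617 -0.154] -7.4
[276. 112. 196. 106.] [ 0.658 -0.121] [ 0.582 -0.111] -7.3
[ 46.  93.  60. 192.] [ 0.435 -0.088] [ 0.43  -0.189] 86.9
```

Clamp yaw is about -7.4°. The handle is directly below, and the pull is roughly 68–70 mm. I square up and descend around the post with the fingers half open.

Call:
{"method": "jog_arm", "body": {"deltas": [0,-1.5,0,10,0,0,4.4,0,0,0,20,0,0,0,0,0,0,30,0,0,0,0,0,0,30,0,0,0,0,0,0,30,0,0,0,0,0,0,16,0,0,0,0,0,0,0,0,0,0,0,0,0,0,0,0,0]}}

```text
time: 17.72
eef_pos: [0.6357, -0.1751, 0.0661]
tcp_rot: [-2.359, -2.073, 0.001]
ft_force: [-0.1, -0.5, 0.1]
finger_gap: 0.0426
gripper_force: 0.0
```

Call:
{"method": "jog_arm", "body": {"deltas": [1,0,0,0,0,0,0,1,0,0,0,0,0,0,1,0,0,0,0,0,0,1,0,0,0,0,0,0,1,0,0,0,0,0,0], "grip_force": 60}}

```text
time: 18.13
eef_pos: [0.6335, -0.1746, 0.0685]
tcp_rot: [-2.358, -2.072, 0.006]
ft_force: [-8.4, 1.5, 7.4]
finger_gap: 0.0167
gripper_force: 58.6
```

```bash
cat >> h.py <<'E'
cx=np.array([np.cos(np.radians(-7.4)),np.sin(np.radians(-7.4)),0])
def sep():
    for k in range(2):
      for n in ("wrist","side","scene"):
        p=get_image(n); d={}
        for q in ("mark","pointer"):
            r=[(w(p,i["xyz"]),i["score"]) for i in models.mark_of(p,q)]
            r=[(X,s) for X,s in r if .53<X[0]<.67 and -.16<X[1]<-.09]
            if r: d[q]=r[0]; print(n,q,r[0][0].round(4),round(r[0][1],2),px(p,r[0][0]))
        if len(d)==2: print("   gap mm",(cx@(d["mark"][0]-d["pointer"][0])*1000).round(1))
E
python3 - <<'E'
from h import *
s=sensors.read_state(); R=Ro.from_rotvec(s["tcp_rot"]).as_matrix(); print(s["time"],s["eef_pos"],s["finger_gap"],s["gripper_force"],s["ft_force"],R.round(3)[:,0])
sep()
E
```

```text
18.1333 [ 0.63350423 -0.17462142  0.06845611] 0.016718251155049723 58.62778449431062 [-8.4399918   1.47583776  7.42607328] [ 0.129  0.992 -0.001]
wrist pointer [ 0.6371 -0.1359  0.0279] 0.88 [255. 150.]
side mark [ 0.569  -0.1217  0.0301] 0.49 [202. 234.]
side pointer [ 0.6325 -0.1329  0.0286] 0.82 [179. 224.]
   gap mm -64.4
scene mark [ 0.5685 -0.1206  0.0293] 0.61 [239. 192.]
scene pointer [ 0.638  -0.1293  0.0315] 0.77 [261. 186.]
   gap mm -70.0
wrist mark [ 0.5719 -0.121   0.0295] 0.63 [131. 139.]
wrist pointer [ 0.6347 -0.1349  0.0267] 0.86 [250. 149.]
   gap mm -64.1
side mark [ 0.5684 -0.1219  0.0307] 0.53 [202. 234.]
side pointer [ 0.6351 -0.134   0.0292] 0.64 [178. 223.]
   gap mm -67.7
scene mark [ 0.5703 -0.1243  0.027 ] 0.43 [240. 193.]
scene pointer [ 0.6384 -0.1325  0.0297] 0.59 [262. 187.]
   gap mm -68.6
```

The post is gripped. I pull most of the way, 58 mm, then measure.

Call:
{"method": "jog_arm", "body": {"deltas": [1,0,-6,0,0,0,0,1,0,-10,0,0,0,0,1,0,-12,0,0,0,0,1,0,-12,0,0,0,0,1,0,-10,0,0,0,0,1,0,-8,0,0,0,0,1,0,0,0,0,0,0,1,0,0,0,0,0,0]}}

```text
time: 19.7
eef_pos: [0.5818, -0.1679, 0.0685]
tcp_rot: [2.357, 2.07, 0.008]
ft_force: [5.8, -0.6, -0.9]
finger_gap: 0.0165
gripper_force: 59.5
```

```bash
python3 - <<'E'
from h import *
s=sensors.read_state(); print(s["time"],s["eef_pos"],s["finger_gap"],s["gripper_force"],s["ft_force"])
sep()
E
```

```text
19.7 [ 0.58183369 -0.16786162  0.06850018] 0.0165223619112288 59.527639551088214 [ 5.78754636 -0.55371964 -0.92524673]
wrist mark [ 0.5699 -0.1201  0.0303] 0.69 [223. 138.]
wrist pointer [ 0.5832 -0.1302  0.0276] 0.66 [250. 153.]
   gap mm -14.4
side mark [ 0.5704 -0.123   0.0293] 0.6 [202. 234.]
side pointer [ 0.5813 -0.1263  0.0279] 0.67 [198. 232.]
   gap mm -11.2
scene mark [ 0.5688 -0.1185  0.0245] 0.54 [238. 193.]
scene pointer [ 0.5893 -0.1255  0.0257] 0.82 [246. 192.]
   gap mm -21.2
wrist mark [ 0.5727 -0.1239  0.031 ] 0.67 [227. 145.]
wrist pointer [ 0.5835 -0.1289  0.0279] 0.55 [249. 150.]
   gap mm -11.3
side mark [ 0.5691 -0.1225  0.0314] 0.69 [202. 233.]
scene mark [ 0.5664 -0.1211  0.0263] 0.55 [238. 193.]
scene pointer [ 0.59   -0.1229  0.0282] 0.9 [246. 191.]
   gap mm -23.6
```

Call:
{"method": "jog_arm", "body": {"deltas": [1,0,-5,0,0,0,0,1,0,-5,0,0,0,0,1,0,-2,0,0,0,0,1,0,0,0,0,0,0,1,0,0,0,0,0,0]}}

```text
time: 21.02
eef_pos: [0.5708, -0.1664, 0.0685]
tcp_rot: [2.357, 2.069, 0.01]
ft_force: [6.4, -0.2, -0.8]
finger_gap: 0.0167
gripper_force: 59.7
```

```bash
python3 - <<'E'
from h import *
s=sensors.read_state(); print(s["time"],s["eef_pos"],s["finger_gap"],s["gripper_force"],s["ft_force"])
a=get_image("wrist"); save(a,"w9.png",(205,110,285,170),10)
np.save("w9.npy",a["img"])
im=a["img"].astype(int); hsv=cv2.cvtColor(a["img"],cv2.COLOR_RGB2HSV)
m=(hsv[...,0]>10)&(hsv[...,0]<35)&(hsv[...,1]>120)&(hsv[...,2]>90); m[:110]=0;m[170:]=0;m[:,:190]=0;m[:,290:]=0
ys,xs=np.nonzero(m); print("brass",len(xs),xs.min(),xs.max(),ys.min(),ys.max(),xs.mean(),ys.mean())
for y in sorted(set(ys)): print(y,xs[ys==y].min(),xs[ys==y].max(),xs[ys==y].mean().round(1))
o,d=atz(a,240,145,.03),atz(a,250,145,.03); print("mm/px",np.linalg.norm(d-o)*100)
sep()
E
```

```text
21.0167 [ 0.57079681 -0.16641055  0.06847076] 0.016667090314754558 59.66704107820988 [ 6.40716414 -0.22327307 -0.81402471]
brass 291 238 253 114 143 245.58419243986253 126.11340206185567
114 242 248 245.0
115 241 250 245.5
116 240 251 245.5
117 239 251 245.0
118 239 252 245.5
119 239 253 246.0
120 239 253 246.0
121 238 253 245.5
122 239 253 246.0
123 239 253 246.0
124 239 252 245.5
125 240 251 245.5
126 241 250 245.5
127 241 250 245.5
128 242 249 245.5
129 242 249 245.5
130 242 249 245.5
131 242 249 245.5
132 242 249 245.5
133 242 249 245.5
134 242 249 245.5
135 242 249 245.5
136 242 249 245.5
137 242 249 245.5
138 243 249 246.0
139 243 248 245.5
140 243 248 245.5
141 243 248 245.5
142 243 248 245.5
143 244 248 246.0
mm/px 0.5336137626653135
wrist mark [ 0.5723 -0.1219  0.0315] 0.76 [248. 141.]
wrist pointer [ 0.5729 -0.1283  0.0286] 0.78 [251. 152.]
   gap mm -1.4
side mark [ 0.569 -0.121  0.028] 0.61 [202. 235.]
side pointer [ 0.5734 -0.1258  0.0269] 0.98 [202. 234.]
   gap mm -5.0
scene mark [ 0.5694 -0.1198  0.0259] 0.38 [239. 193.]
scene pointer [ 0.5744 -0.1238  0.0287] 0.56 [241. 192.]
   gap mm -5.5
wrist mark [ 0.571  -0.1204  0.0309] 0.85 [245. 139.]
wrist pointer [ 0.5732 -0.1285  0.026 ] 0.79 [251. 152.]
   gap mm -3.2
side mark [ 0.568  -0.1223  0.0292] 0.52 [203. 234.]
side pointer [ 0.571  -0.1242  0.0275] 0.61 [202. 234.]
   gap mm -3.2
scene mark [ 0.5705 -0.1198  0.027 ] 0.37 [239. 193.]
scene pointer [ 0.5786 -0.1242  0.032 ] 0.56 [243. 191.]
   gap mm -8.7
```

View pics/w9.png

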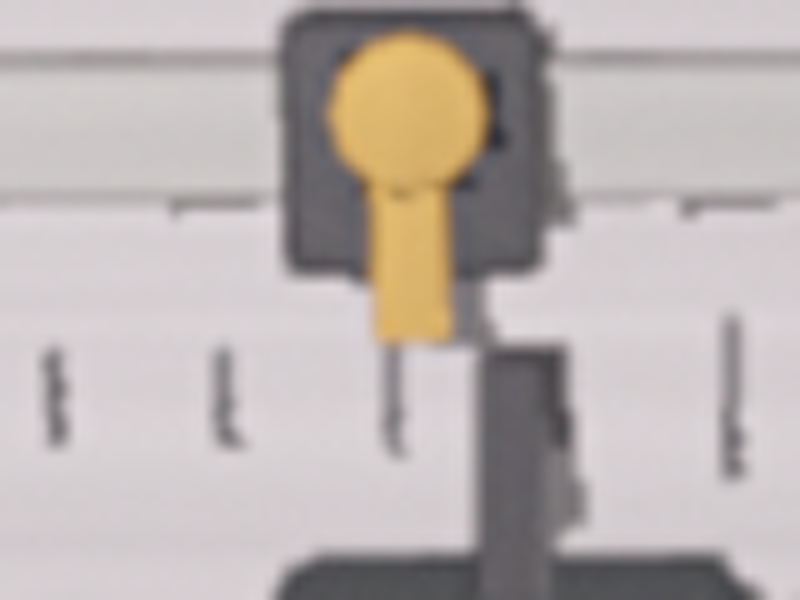

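The crop shows the brass fin tip centred at crop x≈413 (raw 246.3) and the dark pointer tab at x≈487–565 (raw ~257), so the jaw is still short by 10–11 px, about 5.5 mm. I read the tab's edges numerically.

```bash
python3 - <<'E'
from h import *
g=np.load("w9.npy").astype(int)
for y in (141,143,146,148,150,152,155,158,161,163): print(y,g[y,240:268].mean(1).round().astype(int).tolist())
a=get_image("wrist")
for u,v in((246.2,144),(256,146),(257,146)): P=atz(a,u,v,.03); print(P.round(4),(cx@P*1000).round(1))
print((cx@sensors.read_state()["eef_pos"]*1000).round(1))
# projected tab edge directions: clamp y line at z=.03
cy=np.array([-cx[1],cx[0],0]); P=atz(a,256.5,146,.03)
for t in (0,.005,.01): 
    X=P-cy*t;c=np.array(a["R"])@X+a["t"];q=c[:2]/c[2];q=q*(1+a["k1"]*(q@q));print(a["fx"]*q[0]+a["cx"],a["fy"]*q[1]+a["cy"])
E
```

```text
141 [214, 208, 182, 169, 169, 168, 167, 167, 169, 163, 138, 122, 125, 156, 203, 215, 214, 214, 213, 214, 213, 214, 213, 213, 212, 213, 213, 214]
143 [214, 209, 187, 171, 165, 170, 173, 170, 164, 157, 137, 123, 123, 125, 157, 202, 209, 208, 207, 208, 206, 206, 214, 214, 212, 212, 213, 212]
146 [212, 212, 205, 165, 142, 191, 211, 213, 213, 213, 214, 207, 163, 108, 91, 91, 89, 90, 83, 74, 80, 127, 192, 209, 210, 209, 209, 209]
148 [211, 212, 204, 164, 142, 189, 210, 211, 210, 210, 212, 204, 160, 108, 99, 100, 101, 99, 94, 81, 82, 129, 192, 209, 211, 209, 209, 208]
150 [213, 214, 207, 165, 137, 184, 210, 213, 212, 213, 214, 205, 160, 108, 98, 100, 100, 100, 93, 83, 82, 121, 187, 212, 213, 211, 212, 210]
152 [214, 214, 204, 153, 133, 188, 213, 215, 213, 214, 216, 208, 162, 108, 97, 100, 99, 98, 99, 97, 82, 84, 157, 210, 216, 213, 212, 213]
155 [213, 213, 212, 199, 170, 181, 207, 214, 212, 212, 214, 206, 160, 108, 97, 99, 99, 98, 98, 108, 118, 123, 162, 209, 214, 212, 211, 211]
158 [210, 209, 208, 210, 210, 209, 209, 210, 209, 210, 211, 203, 159, 107, 96, 99, 99, 96, 99, 112, 123, 122, 131, 171, 206, 211, 210, 210]
161 [208, 208, 208, 207, 207, 207, 208, 207, 207, 208, 209, 201, 157, 106, 96, 99, 99, 96, 100, 111, 119, 121, 125, 160, 203, 210, 208, 208]
163 [208, 208, 208, 208, 207, 208, 208, 208, 208, 210, 210, 201, 157, 106, 97, 96, 97, 95, 101, 113, 134, 171, 199, 204, 208, 208, 207, 207]
[ 0.5712 -0.1234  0.03  ] 582.3
[ 0.5762 -0.1252  0.03  ] 587.5
[ 0.5767 -0.1253  0.03  ] 588.1
587.7
256.50000000000296 146.00000000000034
256.50721347533323 155.2623017036912
256.51431462076766 164.4036855300451
```

Call:
{"method": "jog_arm", "body": {"deltas": [1,0,-3,0,0,0,0,1,0,-2.7,0,0,0,0,1,0,0,0,0,0,0,1,0,0,0,0,0,0,1,0,0,0,0,0,0]}}

```text
time: 22.43
eef_pos: [0.5655, -0.1657, 0.0685]
tcp_rot: [2.356, 2.069, 0.01]
ft_force: [7.3, -1.6, -0.5]
finger_gap: 0.0165
gripper_force: 59.7
```

```bash
cat > fin.py <<'E'
from h import *
s=sensors.read_state(); print(s["time"],s["eef_pos"],s["finger_gap"],s["gripper_force"],s["ft_force"],(cx@s["eef_pos"]*1000).round(1))
a=get_image("wrist"); g=a["img"].astype(int)
for y in (139,141,142,143,150,155,158,161,163): print(y,g[y,240:268].mean(1).round().astype(int).tolist())
h=cv2.cvtColor(a["img"],cv2.COLOR_RGB2HSV); m=(h[...,0]>10)&(h[...,0]<35)&(h[...,1]>120)&(h[...,2]>90)
for y in (138,140,142): x=np.nonzero(m[y,220:290])[0]+220; print(y,x.min(),x.max())
E
python3 fin.py
```

```text
22.4333 [ 0.56545111 -0.16572707  0.0684832 ] 0.01645369604095265 59.71223741769791 [ 7.27480341 -1.63343914 -0.52572918] 582.1
139 [208, 210, 211, 210, 213, 212, 213, 213, 214, 213, 208, 199, 176, 168, 167, 167, 166, 166, 166, 161, 127, 122, 164, 211, 216, 214, 213, 212]
141 [213, 213, 213, 212, 212, 212, 213, 212, 212, 212, 214, 207, 181, 168, 168, 167, 166, 166, 165, 157, 127, 118, 132, 174, 209, 213, 213, 213]
142 [214, 214, 214, 214, 214, 214, 214, 214, 214, 214, 215, 208, 181, 169, 168, 167, 168, 166, 166, 155, 126, 120, 127, 164, 210, 216, 214, 214]
143 [212, 212, 212, 211, 212, 211, 212, 212, 212, 212, 213, 208, 187, 170, 169, 173, 172, 164, 162, 153, 124, 119, 126, 163, 210, 215, 212, 213]
150 [211, 210, 210, 211, 210, 210, 211, 210, 211, 211, 212, 205, 161, 108, 96, 99, 99, 99, 90, 97, 155, 201, 212, 211, 211, 211, 210, 212]
155 [212, 211, 211, 211, 211, 211, 211, 211, 211, 212, 213, 206, 161, 109, 96, 98, 98, 99, 91, 93, 123, 164, 208, 214, 212, 210, 211, 212]
158 [208, 208, 208, 208, 208, 208, 208, 208, 208, 209, 210, 203, 158, 108, 96, 97, 97, 95, 93, 97, 118, 131, 170, 206, 210, 209, 208, 208]
161 [208, 207, 208, 208, 207, 208, 208, 207, 207, 208, 209, 201, 157, 106, 95, 98, 99, 97, 99, 108, 118, 122, 158, 204, 210, 208, 207, 208]
163 [198, 197, 196, 199, 207, 209, 208, 208, 208, 208, 209, 201, 157, 105, 94, 98, 97, 97, 98, 111, 119, 122, 159, 201, 200, 196, 197, 196]
138 253 259
140 254 259
142 254 259
```

The fin (centre 255.8 px) and the pointer (255.6 px) agree to about 0.1 mm, and the handle is firmly held at 60 N. I hand the job in.

```bash
python3 - <<'E'
from h import *
b=get_image("side"); find(b,["short_mid","tube_1_mid","mark","pointer"])
print(manip.job_done())
E
```

```text
short_mid 0.81 [ 0.432 -0.142  0.012] [273. 259.]
short_mid 0.66 [ 0.3   -0.2    0.003] [358. 269.]
short_mid 0.35 [ 0.531 -0.062  0.003] [199. 268.]
tube_1_mid 0.87 [ 0.506 -0.462  0.036] [315. 179.]
mark 0.59 [ 0.568 -0.121  0.029] [202. 235.]
pointer 0.75 [ 0.569 -0.125  0.026] [203. 235.]
pointer 0.5 [ 0.705 -0.326 -0.001] [210. 195.]
the job is handed in; nothing more can be done
None
```

The job is handed in: the short piece lies flat and released in the reject tray, and the arm is still holding the jaw by its handle with its pointer within about 0.1 mm of the brass-finned marker; the hand-in returned no verdict.

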